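# Set the test box selector with its tab and press the test button

### The arm

A 6-joint arm with a two-finger parallel gripper is mounted at the origin on a cart in front of the work surface, level with it; the furniture and walls round the work are solid. World frame = base frame: x ahead of the robot, y to its left, z up, the work surface at z = 0. Lengths are in m, angles in degrees, forces in N, time in s.
With the tool pointing down it reaches from about 0.35 to 0.875 m from the base axis. Payload 4.2 kg.
Tool frame: the origin (TCP) lies midway between the tips of the shut fingers; the grasp point (between the pads) lies 19 mm behind it; z points along the fingers, y is the direction in which the jaws open and shut (so a half turn about z gives the same grasp; the last joint's range is limited). The gripper opens to 87 mm and grips with 3 to 60 N. Pads are 19 mm wide; open, the fingers measure 117 mm over their backs; the gripper's body (75 mm by 190 mm) begins 51 mm behind the grasp point.
Start: joints at [-55.485, 22.042, 0.453, 0, -68.411, -14.817], TCP at [0.211, -0.588, 0.185] pointing down, gripper open.
Joint ranges: [-179.83, 179.83], [-69.29, 118.12], [-61.27, 80.66], [-181.25, 117.63], [-171.15, -9.14], [-177.46, 177.46]. Speed limits (degrees/s): [159.86, 159.86, 180, 180, 180, 180].

### API

Orientations are given as a 3x3 rotation matrix whose columns are the frame's x, y, z axes.
In Python, from station import r gives the robot as it stands.
- The arm moves only by the tool servo_tool, never from a script. Its arguments are lists of equal length, an entry for each row: "slide": the shift along the world's x, y, z in units of 60 mm (1.0 is 60 mm), a list of three; "twist": the turn, a rotation vector about the world's x, y, z in units of 6 degrees (1.0 is 6 degrees), a list of three; "gripper": the closure, from 0 (fully open) to 1 (shut). In form: {"slide": [[x, y, z], ...], "twist": [[wx, wy, wz], ...], "gripper": [gripper, ...]}. A call has 1 to 12 rows; each row shifts and turns the commanded pose from where the row before left it; what a row does not reach is not made up. A row lasts 1/8 s, in which the tool goes at most 62.5 mm and 10.7 degrees, less where a joint would pass 70% of its speed; a pose out of reach is approached as far as the arm can. A call is refused whole if a number of a shift passes 1 or a number of a turn 1, either way. A call with a gripper value outside its range is refused whole. The fingers move at their own pace and stop on an object; the grip force is fixed at half the most. Time passes only in rows, so rows that do not move let the fingers close. It gives the time, the measured TCP pose, the force and the opening at its end, in the units of the state.
- r.sense(): the state, without advancing time (a new reading comes with each control period).
- r.capture(name): name is "scene" or "top" or "wrist"; returns a dict with "image" (420x560x3 uint8, blue, green, red), "intrinsics" (3x3 intrinsics, pixels), "R" (3x3) and "t" (3): a world point X has camera coordinates R X + t. Camera axes: x right, y down, z forward; pixel columns grow to the right and rows downward; lengths in m; the calibration is good to about 2 mm. The wrist camera is an equidistant fisheye: a pixel r from the principal point sees the ray r / f radians off the axis. A picture is of the moment at which its call begins. There is no depth.
- r.finish_job(): hands the job in, once; it reports no verdict.
The state is a dict: "time_s": time; "joints": joint angles; "joint_velocities": joint speeds; "effort": joint torques, N m; "tcp_pos": TCP position; "ee_rot": TCP orientation; "wrist_force": force on the tool from outside, world axes, zero at the start; "moment": the same for the moment, N m; "gripper_width": opening from 0.0 (shut) to 1.0 (fully open).
Only numpy, scipy, OpenCV 4.12 (cv2) and the standard library are available. Lean on these libraries where they do the work, as an engineer would, in place of code of your own. Each camera call takes 0.05 s, during which the arm holds its last target.

### The job

On the grey test box, push the tab of the rotary selector round until it points at the badge with the plus-shaped cross, then press the box's round test button all the way down and let it come back up. Only push with the fingertips: do not pinch the tab, and leave the circuit board lying on the box and the other things around it where they are.

Things in the scene. Friction and masses are not known exactly. Their poses are not given: they have to be found in the camera images.
- dial_axis (a point): Where the selector's upright axis meets the top panel of the grey test box. Box: 190 mm front to back, 200 mm wide, fixed to the bench; its level panel is 48 mm above the bench. x of this point points from the box's front to its back, y to its left, z up. The black dial on it is 76 mm across, its top 15 mm above the panel (steel cap 19 mm).
- dial (a joint): Angle of the selector dial, rad; 0 = the tab points straight to the front of the box (its -x), positive = counter-clockwise seen from above (from 0 the tab goes to the box's right, its -y). End stops at -1.6 and 1.6. No detents: friction of about 0.12 N m (about 2 N at the tab) keeps it where it is left; it does not coast.
- tab_top (a point): Middle of the top of the tab: an upright black paddle on the dial, 61 mm from its axis, top 39 mm above the panel. 26 mm long along the radius (48 to 74 mm from the axis), 14 mm thick, starting 3 mm above the panel. Pushing its left face (the box's left at joint 0) makes the joint grow, its right face makes it shrink. x of this point points from tab to axis.
- aim (a point): The point the tab aims at: on its centre line, 88 mm from the axis, at panel height, i.e. 11 mm beyond the tip of the small steel pointer. It lies on the centre of a badge when the tab points exactly at that badge.
- mark_cross: Round black badge, 28 mm across and 2 mm thick, with a white raised plus-shaped cross 23 mm wide. Origin at the centre of its underside, on the panel. The four badges sit 88 mm from the axis at dial angles -1.22, -0.60, 0.60 and 1.22 rad; which badge is at which angle varies.
- mark_bar: The same badge with a single white bar, 23 mm long.
- mark_disc: The same badge with a filled white disc, 19 mm across.
- mark_ring: The same badge with a white ring, 22 mm across.
- test_button_top (a point): Centre of the top of the test button, 22 mm above the panel when up: a round white push button 26 mm across in a black housing (42 mm across, 12 mm high) at the left rear of the panel, 55 mm behind and 65 mm left of the selector's axis.
- test_button (a joint): Travel of the button: 0 = up, 0.006 m = fully down. A spring returns it; fully down takes about 4 N.
- board: Small green circuit board with a white part on it, 22 x 30 x 10 mm, lying loose on the panel at the right rear of the box; origin at the centre of its underside.
- spool: Spool of copper-coloured wire, 58 mm across and 30 mm high, standing on the bench left of the box; origin at the centre of its underside.
- tape: Roll of tape, 66 mm across and 20 mm high, lying right of the box; origin at the centre of its underside.
- pump: Green solder pump, 168 mm long, 22 mm high, lying on the bench farther left; origin at the centre of its underside.

How it is judged (in metres and radians):
On the way, in this order (a step that is already met when the one before it is completed fails the run):
1. the tab points at the cross badge and the fingers have let go of it (horizontal distance between aim and mark_cross below 0.01 m and contact force between the fingers and dial_c0 below 0.1 N and contact force between the fingers and dial_c1 below 0.1 N), for 0.2 s.
2. the test button is pressed down (value of joint test_button above 0.0045 m), for 0.05 s.
At the end, for the whole second after the job is handed in: The tab points at the centre of the cross badge within 10 mm (about 6.5 degrees), the button has been pressed at least 4.5 mm down afterwards and is up again (less than 1.5 mm down), the board is within 15 mm and spool, tape and pump are within 20 mm of where they were (horizontal distance between aim and mark_cross below 0.01 m and value of joint test_button below 0.0015 m and distance of board from where it was at the start of the episode below 0.015 m and distance of each of spool, tape, pump from where it was at the start of the episode below 0.02 m); the robot touches nothing.
It fails at once if the test button was pressed while the tab did not point at the cross badge (value of joint test_button above 0.004 m and horizontal distance between aim and mark_cross above 0.012 m).
It fails at once if the tab was pinched (squeezed on both faces at once) (contact force between the fingers and dial_c0 above 1 N and contact force between the fingers and dial_c1 above 1 N).
It fails at once if the circuit board was lifted or pushed away (distance of board from where it was at the start of the episode above 0.015 m).
It fails at once if the spool, the tape or the pump was lifted or pushed away (distance of any of spool, tape, pump from where it was at the start of the episode above 0.02 m).
It also fails if it takes over 45 s, if anything falls off the work surface, if the arm or the gripper's body presses on something with over 40 N, if the wrist force passes 120 N, or if a joint passes its speed limit or range.

## Working session

There is one attempt and no reset: what is moved stays moved. The work goes in short steps, Python scripts to look and compute and a tool call to move; the robot and the scene stay as the last step left them, time stands still between calls to the robot, and variables do not carry over. Pictures are saved under pics/ and viewed, and the job is handed in when it is done.

Besides the shell and the picture viewer there is one more tool, called after "Call:" as a command line: name --argument value ..., lists and objects as JSON in quotes. servo_tool: Moves the arm, as the interface text tells. Its arguments: {"type":"object","properties":{"slide":{"type":"array","items":{"type":"array","items":{"type":"number"}}},"twist":{"type":"array","items":{"type":"array","items":{"type":"number"}}},"gripper":{"type":"array","items":{"type":"number"}}},"required":["slide","twist","gripper"]}

```bash
ls; mkdir -p pics; python3 - <<'E'
from station import r
import cv2,numpy as np
s=r.sense(); print(s['time_s'],s['tcp_pos'],np.round(s['ee_rot'],3).tolist(),s['gripper_width'],s['wrist_force'])
for n in ['scene','top']:
    c=r.capture(n); cv2.imwrite(f'pics/{n}0.png',c['image']); np.savez(f'pics/{n}0.npz',**c)
    print(n,c['intrinsics'],np.round(c['R'],3),c['t'])
E
```

```text
pics
0.0 [ 0.21044079 -0.58777429  0.18426384] [[-0.942, -0.337, -0.001], [-0.337, 0.942, 0.002], [0.0, 0.002, -1.0]] 0.9975016462256301 [ 0.3018901  -0.18155309 -0.22510829]
scene [[446.3689158    0.         274.40074205]
 [  0.         446.3689158  207.41484989]
 [  0.           0.           1.        ]] [[ 0.946  0.325 -0.011]
 [ 0.275 -0.819 -0.503]
 [-0.173  0.472 -0.864]] [-0.46520782 -0.25420677  1.56953921]
top [[516.566539     0.         280.42248232]
 [  0.         516.566539   209.46105699]
 [  0.           0.           1.        ]] [[-0.023 -1.     0.002]
 [-0.989  0.023 -0.147]
 [ 0.147 -0.005 -0.989]] [-0.14168924  0.56103875  1.49570762]
```

View pics/scene0.png

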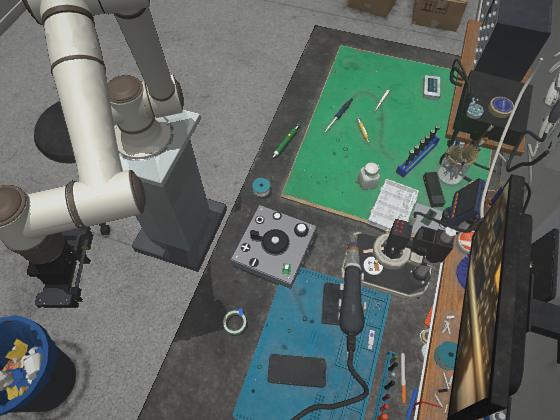

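View pics/top0.png

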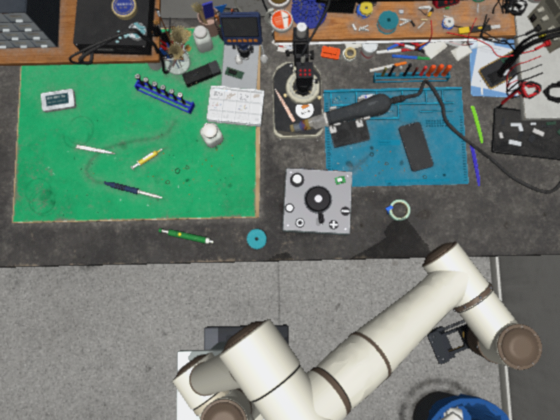

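```bash
python3 - <<'E'
import cv2,numpy as np
a=cv2.imread('pics/top0.png')[160:240,275:360]; b=cv2.imread('pics/scene0.png')[195:295,225:325]
a=cv2.resize(a,None,fx=7,fy=7,interpolation=cv2.INTER_CUBIC)
b=cv2.resize(b,None,fx=6,fy=6,interpolation=cv2.INTER_CUBIC)
cv2.imwrite('pics/topc.png',a);cv2.imwrite('pics/scenec.png',b)
E
```

```text
(no output)
```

View pics/topc.png

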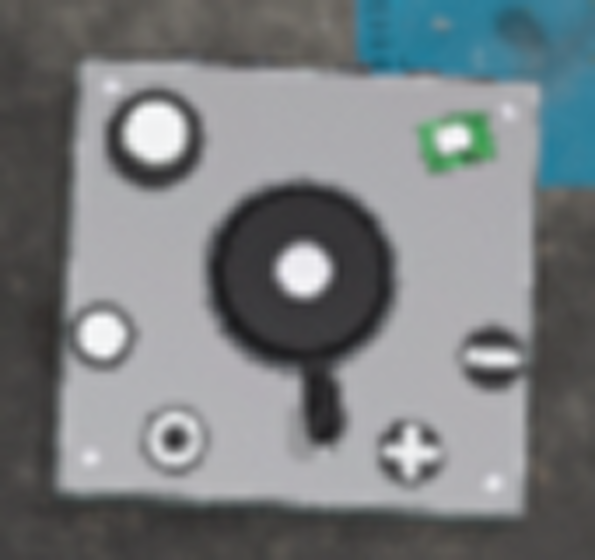

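View pics/scenec.png

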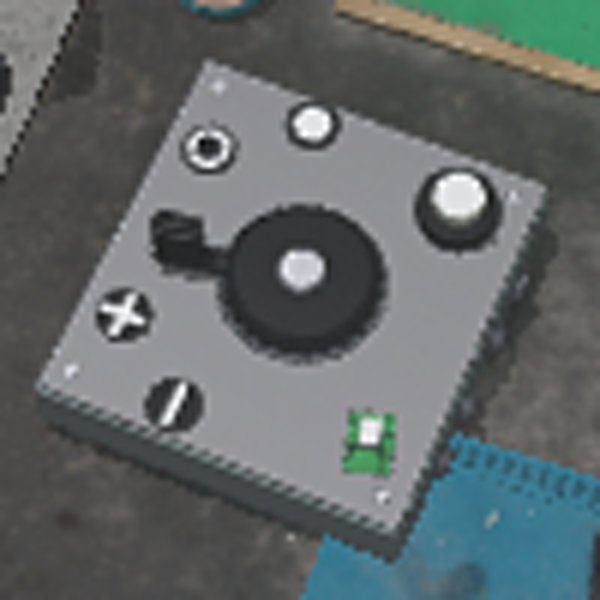

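The top view shows the box upright in the image: the cap is at about (318,199) px and the cross badge at about (334,224), front right, which should be dial angle +0.60. The tab is near angle 0 and the board is at the right rear. Next I measure these positions.

```bash
cat > h.py <<'E'
import numpy as np,cv2
def ray(c,u,v,z):
    K,R,t=c['intrinsics'],c['R'],c['t']
    d=R.T@np.linalg.solve(K,[u,v,1.]); o=-R.T@t
    return o+d*(z-o[2])/d[2]
def proj(c,X):
    p=c['R']@X+c['t']; p=c['intrinsics']@p; return p[:2]/p[2]
def white(c,x0,y0,x1,y1,th=205):
    g=c['image'][y0:y1,x0:x1].min(2)
    n,l,st,ce=cv2.connectedComponentsWithStats((g>th).astype(np.uint8))
    out=[]
    for i in range(1,n):
        w=(g.astype(float)-160).clip(0)
        m=cv2.dilate((l==i).astype(np.uint8),np.ones((3,3)))>0
        w=w*m; yy,xx=np.nonzero(m); ww=w[yy,xx]
        out.append((st[i,4],x0+(xx*ww).sum()/ww.sum(),y0+(yy*ww).sum()/ww.sum()))
    return out
E
python3 - <<'E'
from h import *
for n,b in [('top',(275,160,360,240)),('scene',(225,195,325,295))]:
    c=dict(np.load(f'pics/{n}0.npz'))
    for a,u,v in white(c,*b): print(n,a,round(u,1),round(v,1),[np.round(ray(c,u,v,z)[:2],4).tolist() for z in (.05,.067,.07)])
E
```

```text
top 2 290.4 171.9 [[0.6693, -0.1871], [0.6655, -0.1867], [0.6648, -0.1866]]
top 49 296.7 178.4 [[0.649, -0.2056], [0.6454, -0.2049], [0.6448, -0.2048]]
top 1 347.1 175.2 [[0.6553, -0.3563], [0.6517, -0.354], [0.651, -0.3535]]
top 10 339.2 179.3 [[0.6433, -0.3324], [0.6398, -0.3303], [0.6392, -0.3299]]
top 31 317.9 198.2 [[0.5875, -0.2668], [0.5847, -0.2654], [0.5842, -0.2652]]
top 26 289.1 207.4 [[0.562, -0.1806], [0.5594, -0.1802], [0.5589, -0.1802]]
top 4 345.4 210.6 [[0.5484, -0.3467], [0.546, -0.3444], [0.5456, -0.344]]
top 4 298.6 220.0 [[0.5236, -0.2075], [0.5214, -0.2069], [0.521, -0.2067]]
top 2 301.8 220.4 [[0.5222, -0.217], [0.52, -0.2162], [0.5197, -0.216]]
top 15 333.4 224.0 [[0.5094, -0.3097], [0.5074, -0.3078], [0.5071, -0.3075]]
top 6 298.7 224.1 [[0.5114, -0.2076], [0.5094, -0.2069], [0.509, -0.2068]]
top 2 287.5 225.0 [[0.5097, -0.1743], [0.5077, -0.174], [0.5073, -0.174]]
top 2 345.0 228.5 [[0.4952, -0.3435], [0.4933, -0.3412], [0.493, -0.3409]]
scene 22 276.7 215.1 [[0.5619, -0.1806], [0.565, -0.1895], [0.5656, -0.1911]]
scene 2 257.2 217.9 [[0.5094, -0.2082], [0.5
[... 419 characters left out ...]
61]]
scene 8 273.3 238.9 [[0.578, -0.2592], [0.581, -0.267], [0.5815, -0.2684]]
scene 1 275.8 237.6 [[0.5836, -0.2526], [0.5865, -0.2605], [0.587, -0.2619]]
scene 1 274.9 240.8 [[0.5845, -0.2634], [0.5874, -0.2712], [0.5879, -0.2726]]
scene 1 276.7 240.5 [[0.5889, -0.2607], [0.5917, -0.2685], [0.5922, -0.2699]]
scene 12 245.1 246.9 [[0.5089, -0.3096], [0.5129, -0.3167], [0.5136, -0.318]]
scene 2 236.3 256.2 [[0.4957, -0.345], [0.4999, -0.3516], [0.5006, -0.3527]]
scene 6 253.7 261.8 [[0.5487, -0.3453], [0.5521, -0.3519], [0.5527, -0.3531]]
scene 10 286.2 266.5 [[0.6406, -0.3294], [0.6427, -0.3362], [0.643, -0.3374]]
scene 1 288.3 277.2 [[0.6563, -0.358], [0.6581, -0.3644], [0.6584, -0.3655]]
```

```bash
python3 - <<'E'
from h import *
A=[-1.22,-.6,.6,1.22]
L=np.array([[-.088*np.cos(a),-.088*np.sin(a)] for a in A]+[[0,0],[.055,.065]])
W=np.array([[.5620,-.1806],[.5165,-.2120],[.5092,-.3097],[.5485,-.3460],[.5845,-.2660],[.6453,-.2055]])
lc,wc=L.mean(0),W.mean(0)
U,S,Vt=np.linalg.svd((L-lc).T@(W-wc)); R=(U@Vt).T
t=wc-R@lc
print('axis',t,'yaw deg',np.degrees(np.arctan2(R[1,0],R[0,0])),'resid mm',np.round(((L@R.T+t)-W)*1e3,1).tolist())
print('board/btn',R@L[5]+t, 'cross',R@L[2]+t)
cs={n:dict(np.load(f'pics/{n}0.npz')) for n in('top','scene')}
T,Sc=cs['top'],cs['scene']
# triangulate tab
for pu,pv in [((321,217.9),(255,233))]:
    for z in(.06,.075,.087): print(z,ray(T,*pu,z)[:2],ray(Sc,*pv,z)[:2])
# where would the tab-top outline be for angles (check vs mask centre)
for n,c in cs.items():
    g=c['image'].max(2)
    x0,y0,x1,y1=(275,160,360,240) if n=='top' else (225,195,325,295)
    for a in (-.2,-.1,0,.1,.2):
        p=[R@[-.061*np.cos(a),-.061*np.sin(a)]+t]
        print(n,a,proj(c,np.r_[p[0],.087]),proj(c,np.r_[p[0],.051]))
E
python3 - <<'E'
import numpy as np
for n,(x0,y0,x1,y1) in dict(top=(313,208,330,228),scene=(246,226,266,246)).items():
    g=np.load(f'pics/{n}0.npz')['image'].max(2)[y0:y1,x0:x1]
    print(n,x0,y0);print('\n'.join(' '.join('%3d'%v for v in r) for r in g))
E
```

```text
axis [ 0.58520272 -0.26605842] yaw deg -4.469976981638532 resid mm [[-0.5, -0.7], [0.2, 1.1], [-0.3, -0.2], [0.1, -0.1], [0.7, -0.1], [-0.2, -0.0]]
board/btn [ 0.64510131 -0.20554265] cross [ 0.50892154 -0.30993532]
0.06 [ 0.52708709 -0.27302367] [ 0.52286301 -0.26262503]
0.075 [ 0.5251318  -0.27176349] [ 0.52618922 -0.26953792]
0.087 [ 0.52356757 -0.27075534] [ 0.52885018 -0.27506823]
top -0.2 [313.52879393 217.04659578] [312.7345239  218.66667695]
top -0.1 [315.60483709 217.47335428] [314.7619682 219.0836471]
top 0 [317.71171933 217.69296003] [316.81957193 219.29820957]
top 0.1 [319.82801486 217.70314445] [318.88641902 219.30814955]
top 0.2 [321.93219714 217.50380651] [320.94149457 219.11336845]
scene -0.2 [257.3352011  225.20402499] [257.87768427 230.92029743]
scene -0.1 [256.1767371  226.80076812] [256.74770736 232.49040807]
scene 0 [255.19685356 228.49483092] [255.79225641 234.15609245]
scene 0.1 [254.40618719 230.27041186] [255.02168574 235.90178675]
scene 0.2 [253.81371983 232.11072667] [254.44472689 237.7109659 ]
top 313 208
 52  58  60  61  62  63  62  60  59  57  52  40  38
[... 2222 characters left out ...]
  34  38  39  39  40  40  41  39  41  42  55  52  44  53  58
152 152 152 154 141  62  40  41  40  39  39  40  42  45  47  62  60  46  58  59
152 152 152 152 143 143  71  73  54  49  49  41  42  44  48  58  56  48  59  58
151 152 152 152 153 139  89  90  94  93  87  74  75  64  49  47  42  47  60  58
152 152 152 152 153 154 155 147 157 142  90  93 103 104 105  90  57  47  60  59
150 152 153 153 152 152 152 153 153 154 156 156 156 156 155  87  60  47  58  60
 88 133 150 152 153 152 152 151 152 153 153 152 151 153 152 100  58  45  52  60
204 187  53 121 156 153 152 152 152 152 152 152 152 153 150  82  62  43  49  62
239 139  44  70 156 153 151 151 152 152 151 152 152 152 152 117  59  42  48  51
```

The box fit has residuals of about 1 mm. The axis is at (0.585,-0.266) with yaw -4.5°, the cross is at dial +0.60, and the tab is at about +0.17. I will push the tab's left face towards -y with shut fingers. The present tool yaw already suits that.

Call:
servo_tool --slide '[[0.65,0.756,0],[0.65,0.756,0],[0.65,0.756,0],[0.65,0.756,0],[0.65,0.756,0],[0.65,0.756,0],[0.65,0.756,0],[0.65,0.756,0],[0,0,0],[0,0,0]]' --twist '[[0,0,0],[0,0,0],[0,0,0],[0,0,0],[0,0,0],[0,0,0],[0,0,0],[0,0,0],[0,0,0],[0,0,0]]' --gripper '[1,1,1,1,1,1,1,1,1,1]'

```text
time_s: 1.35
tcp_pos: [0.5222, -0.2253, 0.1848]
ee_rot: [[-0.941, -0.338, -0.001], [-0.338, 0.941, 0.0], [0.001, 0.001, -1.0]]
wrist_force: [-0.5, -1.3, 0.2]
gripper_width: 0.021
```

```bash
python3 - <<'E'
from station import r
import cv2,numpy as np
for n in ['scene','wrist']:
    c=r.capture(n); cv2.imwrite(f'pics/{n}1.png',c['image']); np.savez(f'pics/{n}1.npz',**c)
a=cv2.imread('pics/scene1.png')[160:300,200:340]; a=cv2.resize(a,None,fx=4,fy=4,interpolation=cv2.INTER_CUBIC); cv2.imwrite('pics/scene1c.png',a)
print(r.sense()['gripper_width'])
E
```

```text
0.011468334132664662
```

View pics/wrist1.png

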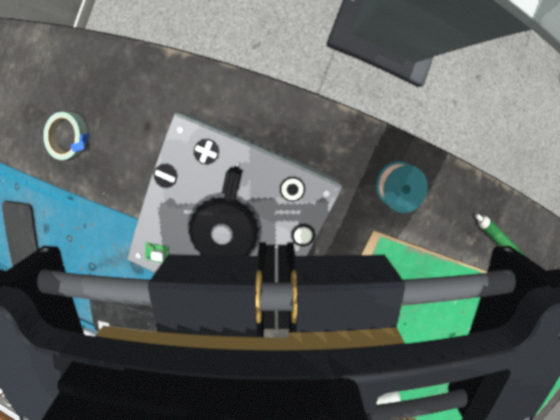

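View pics/scene1c.png

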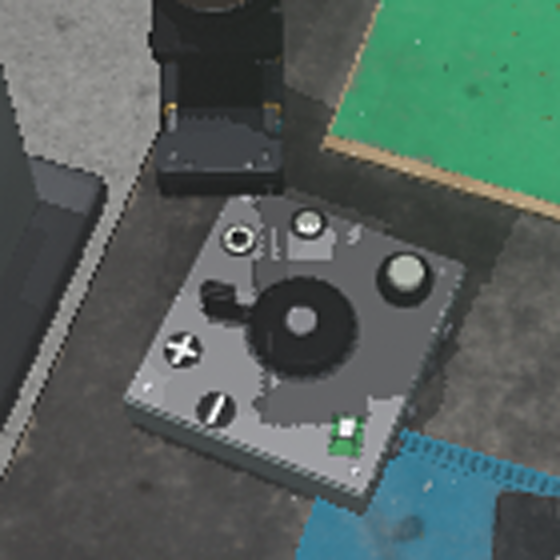

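The wrist view shows the shut fingers over the gap left of the tab (tips at about (275,265), tab at about (232,183)). I lower them now.

Call:
servo_tool --slide '[[0,0,-0.6],[0,0,-0.6],[0,0,-0.5],[0,0,-0.22],[0,0,0]]' --twist '[[0,0,0],[0,0,0],[0,0,0],[0,0,0],[0,0,0]]' --gripper '[1,1,1,1,1]'

```text
time_s: 2.08
tcp_pos: [0.522, -0.2263, 0.0698]
ee_rot: [[-0.942, -0.336, -0.001], [-0.336, 0.942, -0.0], [0.001, 0.0, -1.0]]
wrist_force: [0.1, 0.1, -0.1]
gripper_width: 0.006
```

Call:
servo_tool --slide '[[0,-0.15,0],[0,-0.15,0],[0,-0.15,0],[0,-0.15,0],[0,-0.17,0],[0,0,0],[0,0,0]]' --twist '[[0,0,0],[0,0,0],[0,0,0],[0,0,0],[0,0,0],[0,0,0],[0,0,0]]' --gripper '[1,1,1,1,1,1,1]'

```text
time_s: 2.95
tcp_pos: [0.5226, -0.2717, 0.07]
ee_rot: [[-0.942, -0.337, -0.0], [-0.337, 0.942, 0.0], [0.0, 0.0, -1.0]]
wrist_force: [0.6, -0.0, -1.2]
gripper_width: 0.004
```

```bash
python3 - <<'E'
from station import r
import cv2,numpy as np
for n in ['scene','wrist']:
    c=r.capture(n); cv2.imwrite(f'pics/{n}2.png',c['image']); np.savez(f'pics/{n}2.npz',**c)
a=cv2.imread('pics/scene2.png')[160:300,200:340]; a=cv2.resize(a,None,fx=4,fy=4,interpolation=cv2.INTER_CUBIC); cv2.imwrite('pics/scene2c.png',a)
E
```

```text
(no output)
```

View pics/wrist2.png

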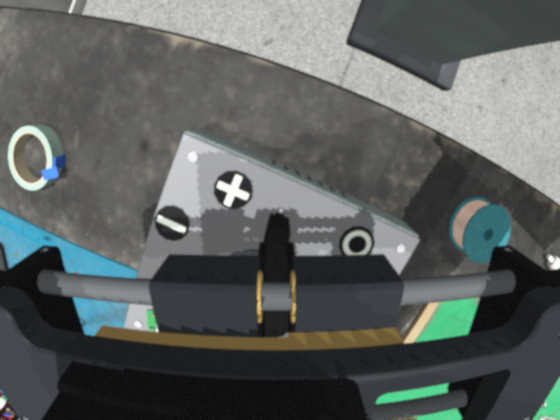

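View pics/scene2c.png

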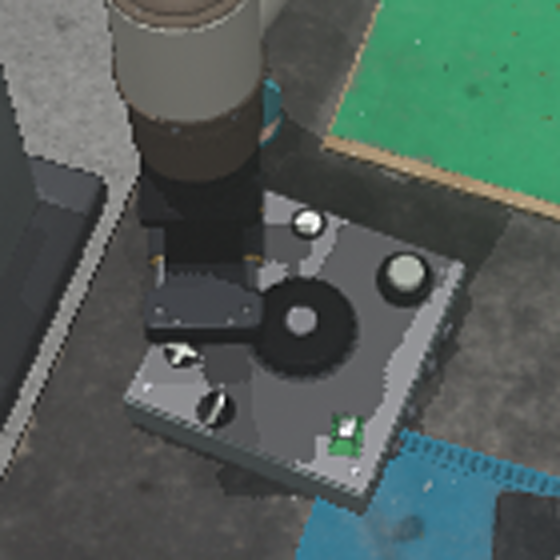

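The hand hides the tab in both views: the dark shape at about (277,235) in the wrist picture could be a finger or the tab. I back off and look again.

Call:
servo_tool --slide '[[0,0.4,0],[0,0.4,0],[0,0,0.6],[0,0,0.8],[0,0,0]]' --twist '[[0,0,0],[0,0,0],[0,0,0],[0,0,0],[0,0,0]]' --gripper '[1,1,1,1,1]'

```text
time_s: 3.68
tcp_pos: [0.5257, -0.224, 0.1588]
ee_rot: [[-0.941, -0.338, 0.009], [-0.339, 0.941, -0.002], [-0.008, -0.005, -1.0]]
wrist_force: [0.9, 0.1, -0.3]
gripper_width: 0.007
```

```bash
python3 - <<'E'
from station import r
import cv2,numpy as np
for n in ['scene','wrist']:
    c=r.capture(n); cv2.imwrite(f'pics/{n}3.png',c['image']); np.savez(f'pics/{n}3.npz',**c)
a=cv2.imread('pics/scene3.png')[195:295,225:325]; a=cv2.resize(a,None,fx=6,fy=6,interpolation=cv2.INTER_CUBIC); cv2.imwrite('pics/scene3c.png',a)
print(r.sense()['time_s'])
E
```

```text
3.775
```

View pics/wrist3.png

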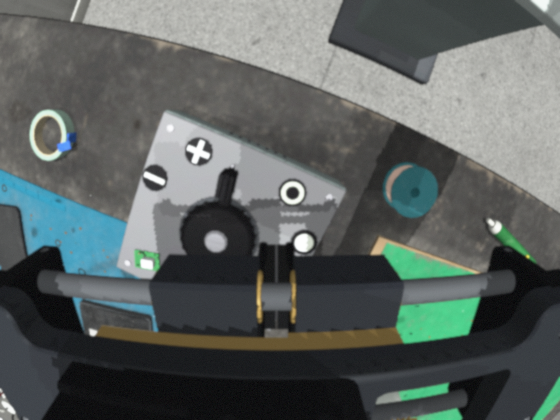

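View pics/scene3c.png

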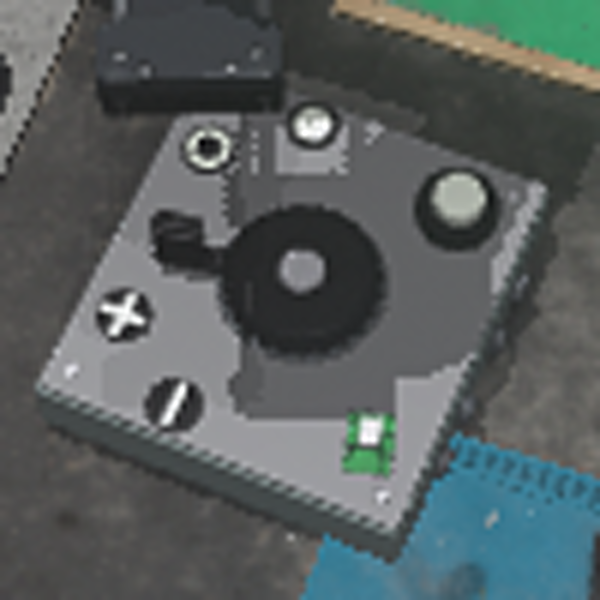

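The tab has not moved, although the TCP went to its estimated place. I check the geometry by projecting the TCP and the estimated points into the wrist camera.

```bash
python3 - <<'E'
from h import *
def fp(c,X):
    p=c['R']@X+c['t']; th=np.arctan2(np.hypot(p[0],p[1]),p[2]); d=p[:2]/np.hypot(*p[:2])
    K=c['intrinsics']; return np.round(d*th*K[0,0]+K[:2,2],1)
ax=np.array([.5852,-.2660])
for i,tcp in ((1,(.5222,-.2253,.1848)),(2,(.5226,-.2717,.070)),(3,(.5257,-.224,.1588))):
    c=dict(np.load(f'pics/wrist{i}.npz')); tcp=np.array(tcp)
    print(i,'campos',np.round(-c['R'].T@c['t'],3),'axis dir',np.round(c['R'][2],2))
    print(' tcp',fp(c,tcp),'tcp+40up',fp(c,tcp+[0,0,.04]),'cap',fp(c,np.r_[ax,.067]),'cross',fp(c,np.array([.509,-.3099,.05])),'btn',fp(c,np.array([.645,-.2055,.07])))
    for a in (0,.1,.17,.25):
        b=a-np.radians(4.47); p=lambda r,z:np.r_[ax+[-r*np.cos(b),-r*np.sin(b)],z]
        print('  tab',a,fp(c,p(.048,.087)),fp(c,p(.074,.087)),fp(c,p(.074,.051)))
E
python3 - <<'E'
import cv2
a=cv2.imread('pics/wrist3.png')[130:310,130:350];cv2.imwrite('pics/w3c.png',cv2.resize(a,None,fx=3.3,fy=3.3,interpolation=cv2.INTER_CUBIC))
a=cv2.imread('pics/wrist2.png')[130:310,170:390];cv2.imwrite('pics/w2c.png',cv2.resize(cv2.convertScaleAbs(a,alpha=1.6,beta=10),None,fx=3.3,fy=3.3,interpolation=cv2.INTER_CUBIC))
E
```

```text
1 campos [ 0.448 -0.253  0.385] axis dir [ 0.27  0.1  -0.96]
 tcp [277.4 237. ] tcp+40up [277.8 263.9] cap [220.6 235.8] cross [205.  152.4] btn [256.8 299.3]
  tab 0 [235.1 200.9] [245.5 176.4] [248.6 169.8]
  tab 0.1 [230.4 199.1] [238.1 173.6] [242.  167.3]
  tab 0.17 [227.  198.2] [232.8 172.1] [237.3 166. ]
  tab 0.25 [223.1 197.4] [226.7 170.9] [231.7 164.9]
2 campos [ 0.448 -0.299  0.27 ] axis dir [ 0.27  0.1  -0.96]
 tcp [276.5 236.3] tcp+40up [276.6 263.1] cap [255.4 310. ] cross [231.6 191.5] btn [300.7 381.9]
  tab 0 [282.7 271.2] [300.6 236.4] [296.9 217.7]
  tab 0.1 [275.6 268.7] [289.3 232.3] [287.3 214.1]
  tab 0.17 [270.5 267.4] [281. 230.] [280.2 212.2]
  tab 0.25 [264.5 266.2] [271.4 228.1] [272.  210.5]
3 campos [ 0.449 -0.251  0.356] axis dir [ 0.27  0.1  -0.96]
 tcp [275.  240.1] tcp+40up [274.7 268.2] cap [214.4 243.3] cross [197.3 152.6] btn [253.9 310.9]
  tab 0 [229.4 206.1] [240.7 179.2] [244.8 171.6]
  tab 0.1 [224.2 204.2] [232.6 176.2] [237.5 168.9]
  tab 0.17 [220.5 203.1] [226.8 174.6] [232.3 167.4]
  tab 0.25 [216.2 202.2] [220.  173.2] [226.3 166.2]
```

View pics/w3c.png

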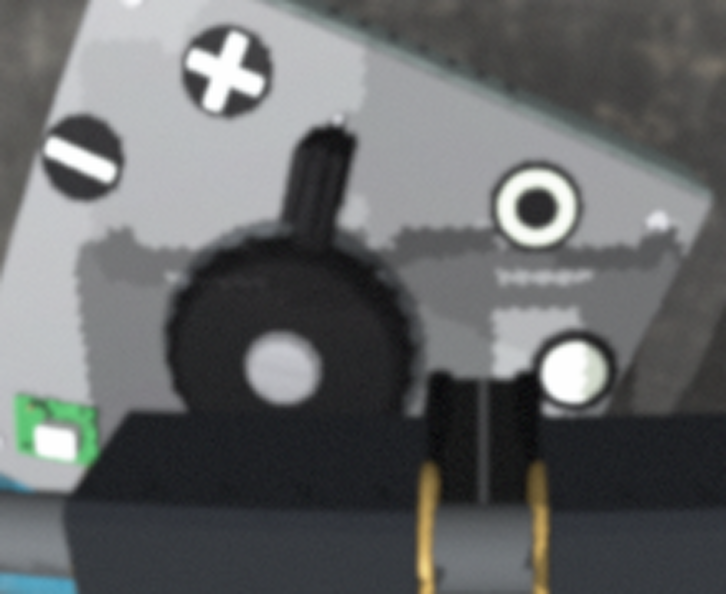

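View pics/w2c.png

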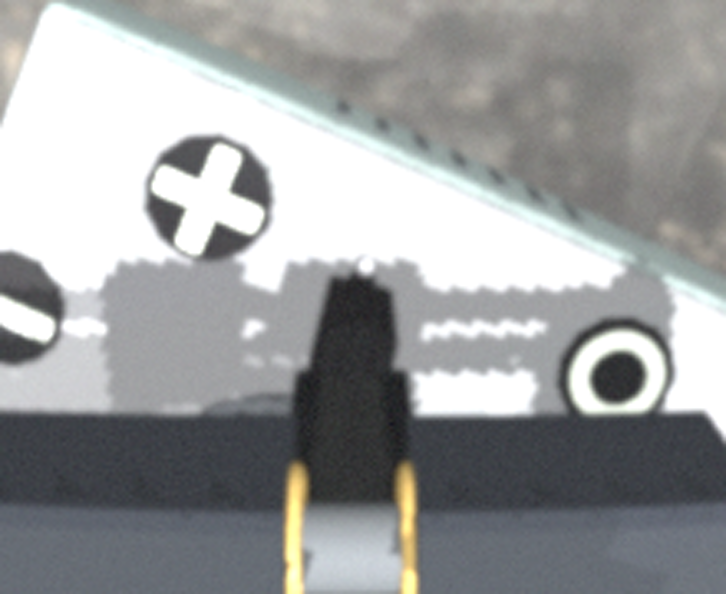

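```bash
python3 - <<'E'
from h import *
def fp(c,X):
    p=c['R']@X+c['t']; th=np.arctan2(np.hypot(p[0],p[1]),p[2]); d=p[:2]/np.hypot(*p[:2])
    K=c['intrinsics']; return np.round(d*th*K[0,0]+K[:2,2],1)
Rt=np.array([[-.942,-.337,0],[-.337,.942,0],[0,0,-1.]])
c=dict(np.load('pics/wrist2.npz')); tcp=np.array((.5226,-.2717,.070)); print(c['intrinsics'])
for x in(-.0095,0,.0095):
  for z in (0,-.02,-.04):
    print(x,z,[fp(c,tcp+Rt@[x,y,z]).tolist() for y in(-.015,.015)])
s0=np.load('pics/scene0.npz')['image'];s3=np.load('pics/scene3.npz')['image']
print(s0.max(2)[228:244,248:262]);print(s3.max(2)[228:244,248:262])
a=[]
for i in (1,3):
    im=cv2.imread(f'pics/wrist{i}.png')[130:310,130:350]; im=cv2.convertScaleAbs(im,alpha=2,beta=0); a.append(cv2.resize(im,(390,319)))
cv2.imwrite('pics/cmp.png',np.hstack(a))
E
```

```text
[[325.1922621    0.         275.97489524]
 [  0.         325.1922621  207.83640466]
 [  0.           0.           1.        ]]
-0.0095 0 [[254.1, 249.4], [298.8, 249.4]]
-0.0095 -0.02 [[252.1, 262.5], [300.9, 262.5]]
-0.0095 -0.04 [[249.8, 278.1], [303.4, 278.1]]
0 0 [[253.8, 236.3], [299.1, 236.3]]
0 -0.02 [[251.7, 248.4], [301.4, 248.4]]
0 -0.04 [[249.2, 263.0], [304.0, 263.0]]
0.0095 0 [[253.5, 222.7], [299.5, 222.7]]
0.0095 -0.02 [[251.3, 233.8], [301.8, 233.8]]
0.0095 -0.04 [[248.7, 247.2], [304.6, 247.1]]
[[152 150 150 150 150 150 150 150 149 149 149 149 149 148]
 [151 151 151 150 151 151 151 151 151 150 150 149 150 150]
 [151 153 147  68  43  66  92 123 152 150 150 152 150 150]
 [151 150  69  47  45  44  60  56  62  69  96 155 151 150]
 [151 150  54  45  63  70  71  64  50  43  62 156 151 150]
 [152 151  67  68  49  46  41  45  50  59  68 156 152 151]
 [152 152  74  36  42  56  67  77  71  52  50 126 155 153]
 [152 150  75  36  38  38  40  39  39  40  52 125 155 153]
 [150 138 136  34  39  40  40  40  39  39  37  41  71  69]
 [153 150  73  34  38  39  39  40  40  41  39  41  4
[... 606 characters left out ...]
9  50  44  61  67  67  60  47  41  55 134 129 129]
 [130 129  62  64  46  44  38  41  47  56  60 133 130 128]
 [131 129  73  33  40  53  63  71  66  48  44 108 133 131]
 [146 128  76  33  36  37  37  36  36  37  50 121 150 148]
 [145 134 142  31  37  38  38  37  38  35  35  38  67  62]
 [146 143  75  31  35  37  37  37  38  38  37  38  39  53]
 [145 147 147  64  36  38  37  37  37  36  37  41  42  58]
 [145 146 149 149  72  75  53  48  48  39  40  42  45  45]
 [145 145 147 145  90  94  94  96  89  76  75  64  47  45]
 [145 145 145 147 148 150 150 147  91  93  94  94  97  87]
 [146 145 145 146 145 146 146 148 149 148 148 151 149  85]
 [143 146 146 145 145 145 145 145 146 146 145 146 146  97]]
```

View pics/cmp.png

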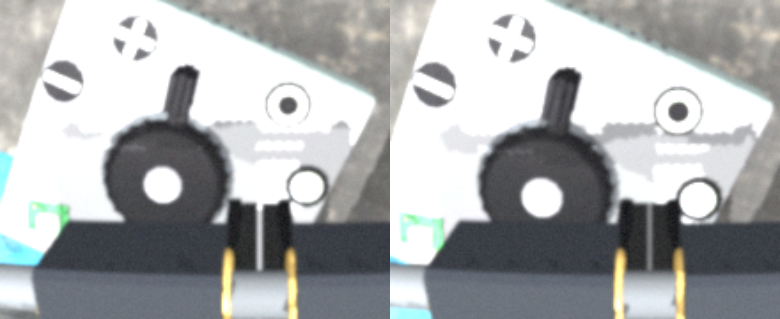

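The tab has not moved, and in the wrist view the fingertips show higher and narrower than expected. I check the fingertips against the reported TCP in the starting views, where the hand was seen from the side.

```bash
python3 - <<'E'
from h import *
tcp=np.array([.2104,-.5878,.1843])
out=[]
for n,(x0,y0,x1,y1) in dict(scene=(10,210,110,320),top=(420,300,540,390)).items():
    c=dict(np.load(f'pics/{n}0.npz')); im=cv2.convertScaleAbs(c['image'],alpha=2.2,beta=15)
    print(n,proj(c,tcp),'up60',proj(c,tcp+[0,0,.06]))
    im=im[y0:y1,x0:x1]; im=cv2.resize(im,None,fx=5,fy=5,interpolation=cv2.INTER_CUBIC)
    for z,col in((0,(0,0,255)),(.03,(255,0,255)),(.06,(255,0,0))):
        u,v=proj(c,tcp+[0,0,z]); cv2.circle(im,(int((u-x0+.5)*5),int((v-y0+.5)*5)),4,col,-1)
    cv2.imwrite(f'pics/g_{n}.png',im)
E
```

```text
scene [ 87.44072188 285.86078731] up60 [ 77.86476013 276.86046453]
top [449.62355356 329.22584533] up60 [457.46022918 331.19947608]
```

View pics/g_scene.png

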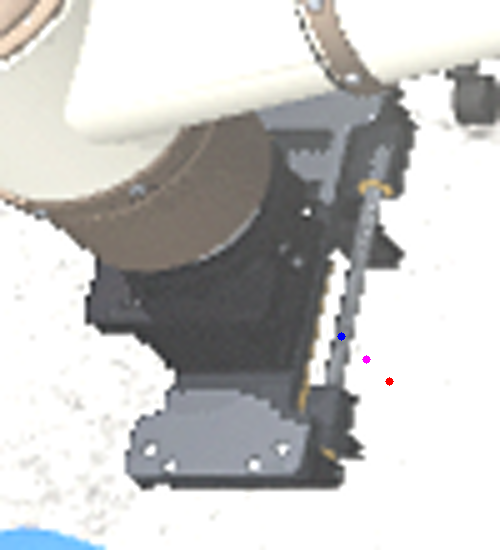

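View pics/g_top.png

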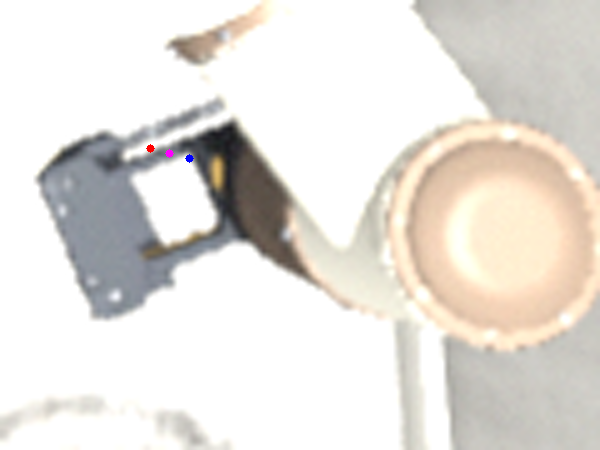

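The starting scene view also puts the real fingertips about 25–30 mm above the reported TCP (jaw midpoint at crop px (379,355), TCP dot at (389,381)). That explains why the fingers passed over the 87 mm tab. I descend in guarded steps left of the tab, watching the force.

Call:
servo_tool --slide '[[0,-0.1,-0.6],[0,0,-0.6],[0,0,-0.2],[0,0,-0.1],[0,0,0]]' --twist '[[0,0,0],[0,0,0],[0,0,0],[0,0,0],[0,0,0]]' --gripper '[1,1,1,1,1]'

```text
time_s: 4.4
tcp_pos: [0.5231, -0.2298, 0.0646]
ee_rot: [[-0.941, -0.337, 0.001], [-0.337, 0.941, -0.0], [-0.0, -0.001, -1.0]]
wrist_force: [0.3, -0.1, -0.2]
gripper_width: 0.005
```

Call:
servo_tool --slide '[[0,0,-0.05],[0,0,-0.05],[0,0,0]]' --twist '[[0,0,0],[0,0,0],[0,0,0]]' --gripper '[1,1,1]'

```text
time_s: 4.78
tcp_pos: [0.5227, -0.2297, 0.0582]
ee_rot: [[-0.941, -0.337, 0.0], [-0.337, 0.941, 0.0], [-0.0, -0.0, -1.0]]
wrist_force: [0.1, -0.0, -0.1]
gripper_width: 0.008
```

Call:
servo_tool --slide '[[0,0,-0.05],[0,0,-0.05],[0,0,0]]' --twist '[[0,0,0],[0,0,0],[0,0,0]]' --gripper '[1,1,1]'

```text
time_s: 5.15
tcp_pos: [0.5224, -0.2297, 0.0518]
ee_rot: [[-0.941, -0.337, -0.001], [-0.337, 0.941, 0.0], [0.001, 0.0, -1.0]]
wrist_force: [-0.2, 0.3, 0.3]
gripper_width: 0.007
```

Call:
servo_tool --slide '[[0,0,-0.05],[0,0,-0.05],[0,0,0]]' --twist '[[0,0,0],[0,0,0],[0,0,0]]' --gripper '[1,1,1]'

```text
time_s: 5.52
tcp_pos: [0.5224, -0.2297, 0.0457]
ee_rot: [[-0.942, -0.337, -0.001], [-0.337, 0.942, 0.0], [0.001, 0.0, -1.0]]
wrist_force: [-0.3, 0.1, 0.1]
gripper_width: 0.005
```

There is no contact with the TCP reading below panel height, so the tips really are higher. I keep stepping down.

Call:
servo_tool --slide '[[0,0,-0.05],[0,0,-0.05],[0,0,0]]' --twist '[[0,0,0],[0,0,0],[0,0,0]]' --gripper '[1,1,1]'

```text
time_s: 5.9
tcp_pos: [0.5224, -0.2297, 0.0398]
ee_rot: [[-0.942, -0.337, -0.001], [-0.337, 0.942, 0.0], [0.001, 0.0, -1.0]]
wrist_force: [-0.2, 0.5, -0.3]
gripper_width: 0.007
```

```bash
python3 - <<'E'
from station import r
import cv2,numpy as np
c=r.capture('wrist'); np.savez('pics/wrist4.npz',**c)
a=c['image'][130:310,130:350];cv2.imwrite('pics/w4c.png',cv2.resize(cv2.convertScaleAbs(a,alpha=1.6,beta=10),None,fx=3.3,fy=3.3,interpolation=cv2.INTER_CUBIC))
s=r.sense();print(s['time_s'],s['tcp_pos'],s['wrist_force'])
E
```

```text
5.95 [ 0.52260726 -0.2297067   0.03998168] [ 0.13260315 -0.21933617 -0.73987893]
```

View pics/w4c.png

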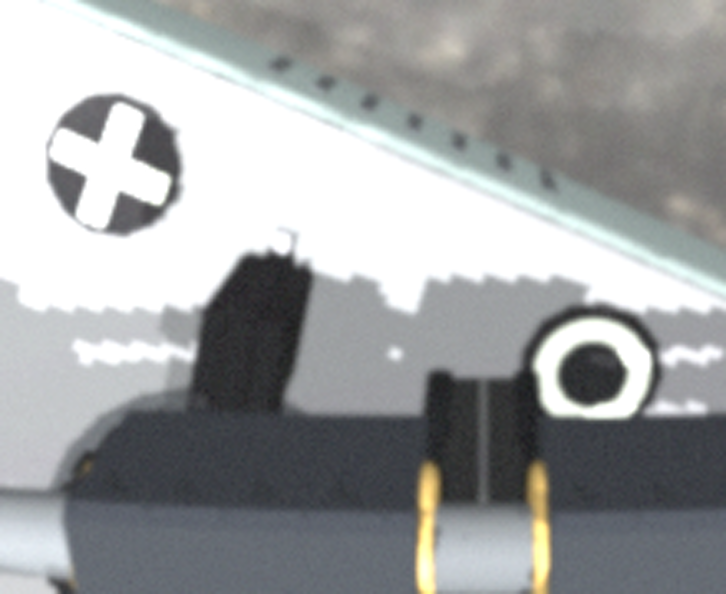

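The tips are now at about z = 0.07 and free (tips at crop px (483,375), tab at (250,330)). I push in -y.

Call:
servo_tool --slide '[[0,-0.15,0],[0,-0.15,0],[0,-0.15,0],[0,-0.1,0],[0,-0.1,0],[0,0,0]]' --twist '[[0,0,0],[0,0,0],[0,0,0],[0,0,0],[0,0,0],[0,0,0]]' --gripper '[1,1,1,1,1,1]'

```text
time_s: 6.7
tcp_pos: [0.5224, -0.2693, 0.0401]
ee_rot: [[-0.942, -0.337, -0.001], [-0.337, 0.942, -0.0], [0.001, -0.0, -1.0]]
wrist_force: [0.1, -0.4, 0.1]
gripper_width: 0.007
```

```bash
python3 - <<'E'
from station import r
import cv2,numpy as np
c=r.capture('wrist'); np.savez('pics/wrist5.npz',**c)
a=c['image'][130:310,130:350];cv2.imwrite('pics/w5c.png',cv2.resize(cv2.convertScaleAbs(a,alpha=1.6,beta=10),None,fx=3.3,fy=3.3,interpolation=cv2.INTER_CUBIC))
s=r.sense();print(s['time_s'],s['tcp_pos'],s['wrist_force'])
E
```

```text
6.75 [ 0.522325   -0.26914016  0.04006396] [0.04731972 0.16888843 0.38403351]
```

View pics/w5c.png

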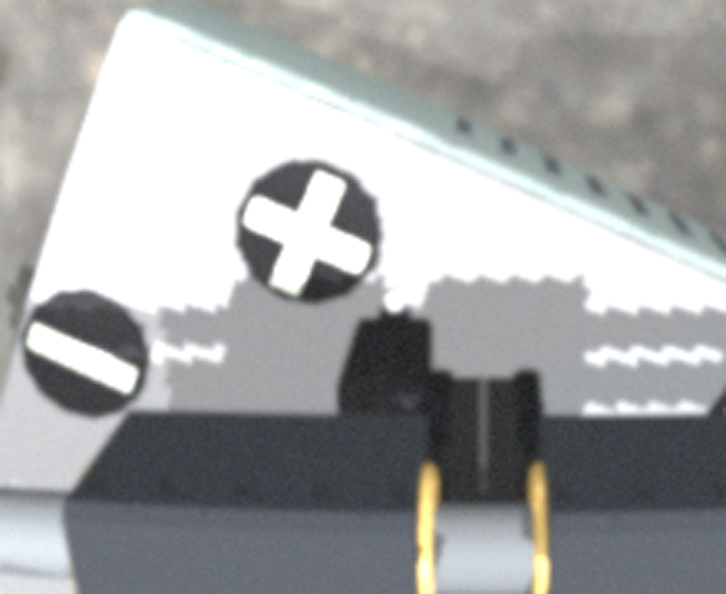

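The tab is now moving with the finger. I measure its angle from the pointer tip at crop px (397,300).

```bash
cat >> h.py <<'E'
def fray(c,u,v,z):
    K=c['intrinsics']; d=np.array([u-K[0,2],v-K[1,2]]); th=np.hypot(*d)/K[0,0]; d=d/np.hypot(*d)
    w=c['R'].T@np.r_[d*np.sin(th),np.cos(th)]; o=-c['R'].T@c['t']
    return o+w*(z-o[2])/w[2]
def dial(p,ax=(.5852,-.2660)):
    q=np.array(p[:2])-ax; return np.arctan2(-q[1],-q[0])+np.radians(4.47), np.hypot(*q)
E
python3 - <<'E'
from h import *
for i,(u,v) in ((4,(284/3.3+130,242/3.3+130)),(5,(397/3.3+130,300/3.3+130))):
    c=dict(np.load(f'pics/wrist{i}.npz')); p=fray(c,u,v,.051); print(i,p,dial(p))
c=dict(np.load('pics/wrist5.npz')); p=fray(c,310/3.3+130,230/3.3+130,.050);print('cross',p,dial(p))
E
```

```text
4 [ 0.51048556 -0.27325979  0.051     ] (np.float64(0.1748792945446574), np.float64(0.07506631675277511))
5 [ 0.51416728 -0.28954416  0.051     ] (np.float64(0.3980755141190761), np.float64(0.07483297870627005))
cross [ 0.50703049 -0.30905642  0.05      ] (np.float64(0.5814798175312113), np.float64(0.08924307620355788))
```

The angle is 0.40 and it needs 0.60, so about 12.5 mm more. Then I back off and lift.

Call:
servo_tool --slide '[[0,-0.07,0],[0,-0.07,0],[0.02,-0.07,0],[0,0,0],[0,0,0]]' --twist '[[0,0,0],[0,0,0],[0,0,0],[0,0,0],[0,0,0]]' --gripper '[1,1,1,1,1]'

```text
time_s: 7.38
tcp_pos: [0.5237, -0.2817, 0.0401]
ee_rot: [[-0.942, -0.337, -0.0], [-0.337, 0.942, -0.0], [0.0, -0.0, -1.0]]
wrist_force: [-0.4, 1.4, -1.4]
gripper_width: 0.008
```

Call:
servo_tool --slide '[[-0.02,0.3,0],[0,0.4,0],[0,0,0.6],[0,0,0.8],[0,0,0.8],[0,0,0],[0,0,0]]' --twist '[[0,0,0],[0,0,0],[0,0,0],[0,0,0],[0,0,0],[0,0,0],[0,0,0]]' --gripper '[1,1,1,1,1,1,1]'

```text
time_s: 8.25
tcp_pos: [0.5221, -0.2385, 0.1719]
ee_rot: [[-0.941, -0.337, -0.0], [-0.337, 0.941, 0.0], [0.0, 0.001, -1.0]]
wrist_force: [-0.7, -0.0, 0.6]
gripper_width: 0.005
```

```bash
python3 - <<'E'
from station import r
import cv2,numpy as np
for n in ['scene','wrist']:
    c=r.capture(n); np.savez(f'pics/{n}6.npz',**c)
    a=c['image'][130:310,130:350] if n=='wrist' else c['image'][195:295,225:325]
    f=3.3 if n=='wrist' else 6
    cv2.imwrite(f'pics/{n}6c.png',cv2.resize(cv2.convertScaleAbs(a,alpha=1.4,beta=10),None,fx=f,fy=f,interpolation=cv2.INTER_CUBIC))
s=r.sense();print(s['time_s'],s['tcp_pos'],s['wrist_force'])
E
```

```text
8.35 [ 0.52167974 -0.23870521  0.17077499] [-0.33115023  0.49656059 -0.0610932 ]
```

View pics/wrist6c.png

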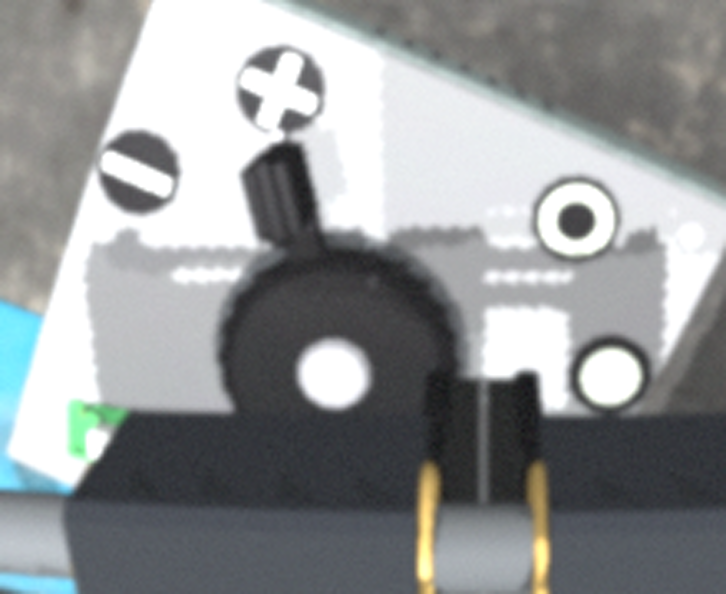

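View pics/scene6c.png

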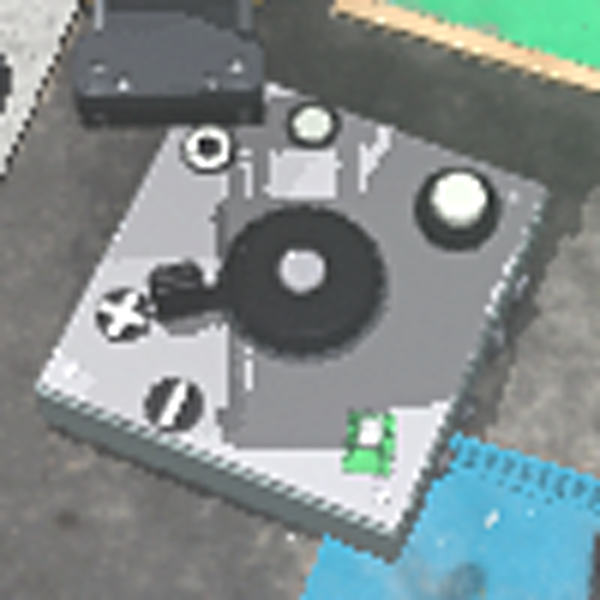

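```bash
python3 - <<'E'
from h import *
c=dict(np.load('pics/wrist6.npz'));f=lambda u,v,z:fray(c,u/3.3+130,v/3.3+130,z)
cr=f(280,88,.05); cap=f(333,373,.067); tip=f(288,137,.051)
print('cross',cr,'cap',cap); print('tip',tip,dial(tip),'cross dial',dial(cr))
print('rel to own cap',dial(tip,cap[:2]),dial(cr,cap[:2]))
# tab top end midpoint
e=f(273,153,.087);print('tab end',e,dial(e))
# top view prediction: current tab angle from scene tab top
s=dict(np.load('pics/scene6.npz'))
for a in(.45,.5,.55,.6,.65):
    b=a-np.radians(4.47);P=lambda r,z:((proj(s,np.r_[.5852-r*np.cos(b),-.2660-r*np.sin(b),z])-[225,195])*6).round(0)
    print(a,P(.074,.087),P(.048,.087),P(.077,.051))
E
```

```text
cross [ 0.50714815 -0.30916636  0.05      ] cap [ 0.58283088 -0.26572186  0.067     ]
tip [ 0.52059601 -0.30209503  0.051     ] (np.float64(0.5875235512874201), np.float64(0.07400356259370432)) cross dial (np.float64(0.5831959817812074), np.float64(0.0891931923023784))
rel to own cap (np.float64(0.6069233680259157), np.float64(0.07208458644807653)) (np.float64(0.5991246082057702), np.float64(0.08726568900320582))
tab end [ 0.51800034 -0.30065312  0.087     ] (np.float64(0.5541243122650628), np.float64(0.0756084248234338))
0.45 [142. 252.] [197. 250.] [140. 286.]
0.5 [142. 259.] [197. 255.] [141. 293.]
0.55 [143. 266.] [198. 259.] [141. 300.]
0.6 [144. 273.] [198. 264.] [142. 307.]
0.65 [146. 280.] [199. 268.] [144. 314.]
```

The tab reads 0.59–0.60 from the pointer tip (tab end 0.55), against 0.60 for the cross, so it is well inside the ±0.11 rad tolerance. Next I move over the button.

Call:
servo_tool --slide '[[0.69,0.185,0],[0.69,0.185,0],[0.69,0.185,0],[0,0,0],[0,0,-0.6],[0,0,-0.6],[0,0,-0.5],[0,0,-0.1],[0,0,0],[0,0,0]]' --twist '[[0,0,0],[0,0,0],[0,0,0],[0,0,0],[0,0,0],[0,0,0],[0,0,0],[0,0,0],[0,0,0],[0,0,0]]' --gripper '[1,1,1,1,1,1,1,1,1,1]'

```text
time_s: 9.6
tcp_pos: [0.6478, -0.2063, 0.0659]
ee_rot: [[-0.941, -0.337, 0.003], [-0.337, 0.941, -0.001], [-0.002, -0.002, -1.0]]
wrist_force: [1.0, 0.7, 0.1]
gripper_width: 0.003
```

```bash
python3 - <<'E'
from station import r
import cv2,numpy as np
c=r.capture('scene'); np.savez(f'pics/scene7.npz',**c)
a=c['image'][170:295,225:365]
cv2.imwrite(f'pics/scene7c.png',cv2.resize(cv2.convertScaleAbs(a,alpha=1.4,beta=10),None,fx=5,fy=4.5,interpolation=cv2.INTER_CUBIC))
s=r.sense();print(s['time_s'],s['tcp_pos'],s['wrist_force'])
E
```

```text
9.65 [ 0.64782342 -0.20622393  0.06590063] [ 0.32688525  0.07402234 -0.59614717]
```

View pics/scene7c.png

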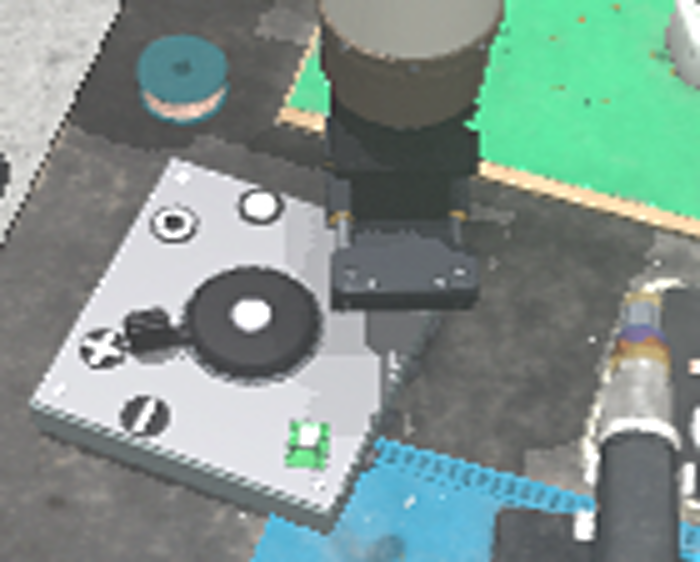

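Everything is clear, with the tab at the cross and the board untouched. I go down in guarded steps.

Call:
servo_tool --slide '[[-0.03,0,-0.1],[0,0,-0.1],[0,0,-0.1],[0,0,0],[0,0,0]]' --twist '[[0,0,0],[0,0,0],[0,0,0],[0,0,0],[0,0,0]]' --gripper '[1,1,1,1,1]'

```text
time_s: 10.28
tcp_pos: [0.6452, -0.2061, 0.0461]
ee_rot: [[-0.941, -0.337, 0.0], [-0.337, 0.941, -0.0], [0.0, -0.0, -1.0]]
wrist_force: [-0.6, -1.3, 0.1]
gripper_width: 0.005
```

Call:
servo_tool --slide '[[0,0,-0.05],[0,0,-0.05],[0,0,0]]' --twist '[[0,0,0],[0,0,0],[0,0,0]]' --gripper '[1,1,1]'

```text
time_s: 10.65
tcp_pos: [0.6448, -0.206, 0.0397]
ee_rot: [[-0.942, -0.337, -0.001], [-0.337, 0.942, 0.0], [0.001, 0.0, -1.0]]
wrist_force: [-0.3, 0.0, 0.0]
gripper_width: 0.007
```

Call:
servo_tool --slide '[[0,0,-0.05],[0,0,0],[0,0,0]]' --twist '[[0,0,0],[0,0,0],[0,0,0]]' --gripper '[1,1,1]'

```text
time_s: 11.02
tcp_pos: [0.6451, -0.206, 0.0372]
ee_rot: [[-0.941, -0.337, 0.0], [-0.337, 0.941, -0.0], [-0.0, -0.0, -1.0]]
wrist_force: [0.1, 0.8, -0.7]
gripper_width: 0.007
```

Call:
servo_tool --slide '[[0,0,-0.05],[0,0,0],[0,0,0]]' --twist '[[0,0,0],[0,0,0],[0,0,0]]' --gripper '[1,1,1]'

```text
time_s: 11.4
tcp_pos: [0.6451, -0.206, 0.0341]
ee_rot: [[-0.941, -0.337, -0.0], [-0.337, 0.941, -0.0], [0.0, -0.0, -1.0]]
wrist_force: [0.3, 0.1, 0.3]
gripper_width: 0.005
```

Call:
servo_tool --slide '[[0,0,-0.05],[0,0,0],[0,0,0]]' --twist '[[0,0,0],[0,0,0],[0,0,0]]' --gripper '[1,1,1]'

```text
time_s: 11.78
tcp_pos: [0.6455, -0.2061, 0.0316]
ee_rot: [[-0.941, -0.337, 0.001], [-0.337, 0.941, -0.0], [-0.001, -0.001, -1.0]]
wrist_force: [0.2, -0.8, 1.0]
gripper_width: 0.006
```

Call:
servo_tool --slide '[[0,0,-0.05],[0,0,0],[0,0,0]]' --twist '[[0,0,0],[0,0,0],[0,0,0]]' --gripper '[1,1,1]'

```text
time_s: 12.15
tcp_pos: [0.6454, -0.2061, 0.0285]
ee_rot: [[-0.941, -0.337, 0.001], [-0.337, 0.941, -0.0], [-0.001, -0.0, -1.0]]
wrist_force: [0.8, -0.5, 3.8]
gripper_width: 0.004
```

Call:
servo_tool --slide '[[0,0,-0.05],[0,0,0],[0,0,0]]' --twist '[[0,0,0],[0,0,0],[0,0,0]]' --gripper '[1,1,1]'

```text
time_s: 12.52
tcp_pos: [0.6455, -0.2062, 0.0272]
ee_rot: [[-0.941, -0.338, 0.001], [-0.338, 0.941, -0.001], [-0.001, -0.001, -1.0]]
wrist_force: [-2.2, 1.1, 10.2]
gripper_width: 0.008
```

At 10 N with the TCP stalling, the button has bottomed (full travel takes about 4 N). I add a slightly firmer hold, then lift clear.

Call:
servo_tool --slide '[[0,0,-0.02],[0,0,0]]' --twist '[[0,0,0],[0,0,0]]' --gripper '[1,1]'

```text
time_s: 12.78
tcp_pos: [0.6456, -0.2062, 0.0271]
ee_rot: [[-0.941, -0.338, 0.002], [-0.338, 0.941, -0.001], [-0.001, -0.002, -1.0]]
wrist_force: [-3.4, 2.1, 14.3]
gripper_width: 0.0
```

Call:
servo_tool --slide '[[0,0,0.3],[0,0,0.7],[0,0,0.8],[0,0,0.8],[-0.7,0.4,0],[-0.7,0.4,0],[-0.7,0.4,0],[0,0,0],[0,0,0]]' --twist '[[0,0,0],[0,0,0],[0,0,0],[0,0,0],[0,0,0],[0,0,0],[0,0,0],[0,0,0],[0,0,0]]' --gripper '[1,1,1,1,1,1,1,1,1]'

```text
time_s: 13.9
tcp_pos: [0.5194, -0.134, 0.1802]
ee_rot: [[-0.941, -0.337, 0.001], [-0.337, 0.941, 0.0], [-0.0, -0.0, -1.0]]
wrist_force: [-0.3, 0.5, 0.2]
gripper_width: 0.004
```

```bash
python3 - <<'E'
from station import r
import cv2,numpy as np
for n in ['scene','wrist']:
    c=r.capture(n); np.savez(f'pics/{n}8.npz',**c); cv2.imwrite(f'pics/{n}8.png',c['image'])
a=c=cv2.imread('pics/scene8.png')[195:295,225:325]
cv2.imwrite(f'pics/scene8c.png',cv2.resize(cv2.convertScaleAbs(a,alpha=1.4,beta=10),None,fx=6,fy=6,interpolation=cv2.INTER_CUBIC))
from h import white
for k in (0,8): print([ (x[0],round(x[1],1),round(x[2],1)) for x in white(dict(np.load(f'pics/scene{k}.npz')),225,195,325,295,150) if x[0]>8])
s=r.sense();print(s['time_s'],s['tcp_pos'],s['wrist_force'])
E
```

```text
[(np.int32(26), np.float64(276.7), np.float64(215.1)), (np.int32(13), np.float64(260.1), np.float64(220.0)), (np.int32(49), np.float64(301.1), np.float64(227.0)), (np.int32(104), np.float64(236.3), np.float64(254.9)), (np.int32(35), np.float64(274.6), np.float64(239.2)), (np.int32(21), np.float64(245.1), np.float64(246.9)), (np.int32(16), np.float64(nan), np.float64(nan)), (np.int32(21), np.float64(nan), np.float64(nan)), (np.int32(10), np.float64(253.7), np.float64(261.8)), (np.int32(14), np.float64(286.2), np.float64(266.5)), (np.int32(77), np.float64(292.0), np.float64(278.0)), (np.int32(9), np.float64(nan), np.float64(nan)), (np.int32(9), np.float64(288.3), np.float64(277.2))]
[(np.int32(22), np.float64(277.1), np.float64(215.4)), (np.int32(13), np.float64(260.1), np.float64(220.0)), (np.int32(46), np.float64(301.4), np.float64(228.4)), (np.int32(1436), np.float64(248.3), np.float64(250.8)), (np.int32(36), np.float64(274.7), np.float64(239.2)), (np.int32(10), np.float64(253.6), np.float64(261.8)), (np.int32(14), np.float64(286.2), np.float64(266.5))]
14.0 [ 0.51993336 -0.13430434  0.17972218] [0.70163242 0.66191427 0.23420731]h.py:16: RuntimeWarning: invalid value encountered in scalar divide
  out.append((st[i,4],x0+(xx*ww).sum()/ww.sum(),y0+(yy*ww).sum()/ww.sum()))
```

View pics/scene8c.png

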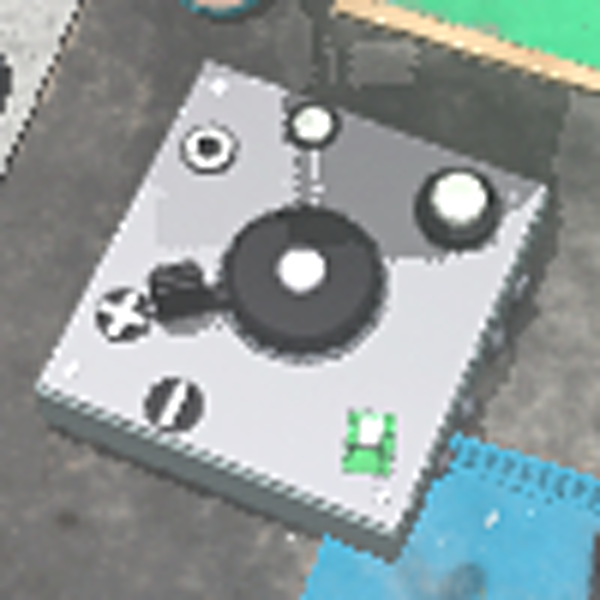

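View pics/wrist8.png

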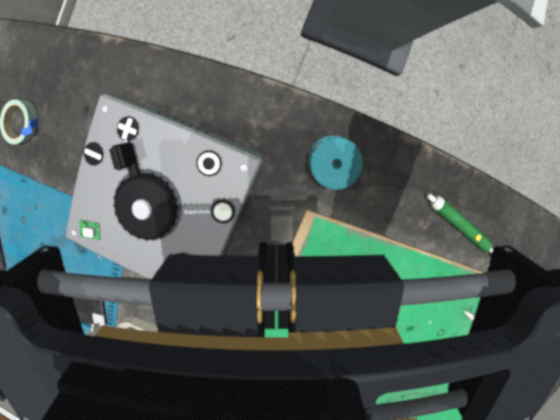

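The button blob sits 1.4 px lower than at the start, but it is in shadow now. I compare it with the shaded view before the press (scene6).

```bash
python3 - <<'E'
import numpy as np
for k in (0,3,6,8):
    g=np.load(f'pics/scene{k}.npz')['image'].min(2)[222:238,294:310].astype(int); 
    p=np.percentile(g,97); print(k,p, 'edge col301:',g[:,7], 'rows centroid', (np.arange(16)[:,None]*(g>.75*p)).sum()/(g>.75*p).sum()+222)
E
python3 - <<'E'
from station import r
import sys; sys.path.insert(0,'.')
import numpy as np,cv2
c=r.capture('top'); np.savez('pics/top9.npz',**c)
from h import *
for k in(0,9):
    d=dict(np.load(f'pics/top{k}.npz')); a=d['image'][165:240,275:360]; cv2.imwrite(f'pics/t{k}c.png',cv2.resize(a,None,fx=4.5,fy=7,interpolation=cv2.INTER_CUBIC))
a=np.hstack([cv2.imread(f'pics/t{k}c.png') for k in(0,9)]);cv2.imwrite('pics/t09.png',a)
E
```

```text
0 230.0 edge col301: [141 100 234 225 223 222 223 225 227 143  86  52  55  40  41 105] rows centroid 227.10416666666666
3 172.0 edge col301: [ 95  73 173 166 166 167 168 172 174 136  90  37  41  38  42 102] rows centroid 228.0909090909091
6 173.0 edge col301: [ 95  73 173 166 167 168 168 172 175 137  90  36  40  38  42 102] rows centroid 227.32
8 232.35 edge col301: [ 95  73 173 165 165 172 232 230 233 149  89  53  56  41  43 108] rows centroid 228.75
```

View pics/t09.png

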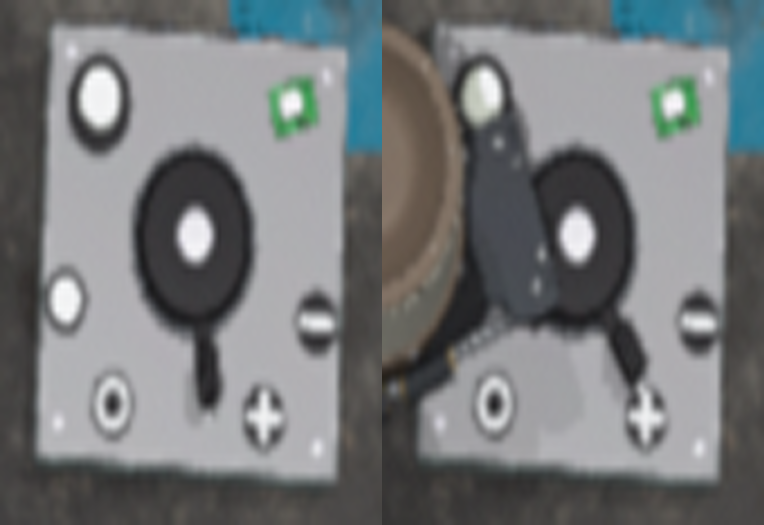

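The button's edges match the earlier views, and the shift was only a shadow line across it, so the button is back up. The top view shows the tab aimed at the cross and the board unmoved, and the arm is clear.

```bash
python3 - <<'E'
from station import r
print(r.finish_job()); print(r.sense()['time_s'])
E
```

```text
the job is handed in; nothing more can be done
None
the job is handed in; nothing more can be done
```

I pushed the selector tab round to the cross badge with the shut fingers, backed off, then pressed the test button and let it come back up. The job was handed in at about 14 s of the 45 s; no verdict was given.

- **First push missed:** The first push went over the tab without touching it. The fingertips sit about 30–40 mm higher than the reported TCP. The start and wrist views showed about 25–33 mm, and the button bottoming suggests nearer 37 mm. I found this with a guarded descent and pushed again lower.
- **Tab angle:** The pointer tip read 0.59–0.61 rad against 0.60 for the cross, well inside the ±0.11 rad tolerance. A cruder reading of the tab's end gave 0.55, also inside it.
- **Button:** It reached its stop, with the force rising to 14 N and the TCP stalling; full travel needs about 4 N. Afterwards one image measure put it 1.4 px low. That was a shadow line across it, and its edges matched the earlier views, so it is back up.
- **Surroundings:** The board looks unmoved in the top and scene views. The spool, tape and pump looked undisturbed in the wrist view, but I did not measure how far they moved. The hand was clear of everything when I handed in.

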